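# Hang the matching flow-reactor cell on the sloping irradiation stand and click it home

## Robot

A 7-joint arm with a two-finger parallel gripper is mounted at the origin on a cart in front of the work surface, level with it; the furniture and walls round the work are solid. World frame = base frame: x ahead of the robot, y to its left, z up, the work surface at z = 0. Lengths are in mm, angles in rad, forces in N, time in s.
With the tool pointing down it reaches from about 400 to 875 mm from the base axis. Payload 4.4 kg.
Tool frame: the origin (TCP) lies at the very end of the fingers, on their centre line; the grasp point (between the pads) lies 19 mm behind it; z points along the fingers, y is the line along which they close (so a half turn about z gives the same grasp; the last joint's range is limited). The gripper opens to 85 mm and grips with 20 to 120 N. Pads are 22 mm wide; open, the fingers measure 114 mm over their backs; the gripper's body (76 mm by 85 mm) begins 54 mm behind the grasp point. The pads swing forward as they close: fully open they stand 13 mm farther back than shut.
Start: joints at [1.259, 0.628, 0.038, 1.517, -0.027, 0.996, -0.02], TCP at [158.193, -630.47, 231.313] pointing down, gripper open.
Joint ranges: [-3.06, 3.06], [-0.37, 2.12], [-1.25, 1.32], [0.18, 2.47], [-1.1, 4.24], [0.23, 1.98], [-2.94, 2.94]. Speed limits (rad/s): [2.57, 2.57, 3.14, 3.14, 3.14, 3.14, 3.14].

## Interface

Orientations are given as [roll, pitch, yaw] about the fixed x, y, z axes, in that order (R = Rz(yaw) Ry(pitch) Rx(roll)).
In Python, from cell import read_state, get_image, camera_params, finish_job gives the robot as it stands.
- The arm moves only by the tool arm_command, never from a script. Its argument "deltas" is a list of rows, each an object of numbers: "dx", "dy", "dz": the shift along the world's x, y, z in m; "yaw": the turn about the world's z in degrees; "jaw": the opening, from 0 (shut) to 1 (fully open). A call has 1 to 20 rows; each row is the pose to reach, as a shift and turn from the pose commanded when the call began; what a row does not reach only later rows make up. A row lasts 1/10 s, in which the tool goes at most 50 mm and 8.59 degrees, less where a joint would pass 70% of its speed; a pose out of reach is approached as far as the arm can. A call with a gripper value outside its range is refused whole. The fingers move at their own pace and stop on an object; the grip force is fixed at half the most. Time passes only in rows, so rows that repeat a pose let the fingers close. It gives the time, the measured TCP pose, the force, the opening and the grip force at its end, in the units of the state.
- read_state(): the state, without advancing time (a new reading comes with each control period).
- get_image(name): name is "scene" or "top"; returns (picture, depth): 384x512x3 uint8, red, green, blue; 384x512 float32, mm along the optical axis (not along the pixel's ray), 0 where there is no reading.
- camera_params(name): a dict with "camera_matrix" (3x3 intrinsics, pixels), "k1" (the pictures are not rectified: a ray, as slopes to the right and down, at radius r is drawn at 1 + k1 r^2 times it, then the intrinsics apply), "extrinsics" (4x4, takes a point from camera to world coordinates). Camera axes: x right, y down, z forward; pixel columns grow to the right and rows downward; lengths in mm; the calibration is good to about 2 mm. A picture is of the moment at which its call begins. camera_params takes no time and is no camera call.
- finish_job(): hands the job in; it is judged then, once.
The state is a dict: "clock": time; "qpos": joint angles; "qd": joint speeds; "tau": joint torques, N m; "eef_pos": TCP position; "tool_rot": TCP orientation; "force": force on the tool from outside, world axes, zero at the start; "torque": the same for the moment, N m; "width": finger opening in mm; "gripper_force": force on a finger pad.
Only numpy, scipy, OpenCV 4.12 (cv2) and the standard library are available. Lean on these libraries where they do the work, as an engineer would, in place of code of your own. Each camera call takes 0.05 s, during which the arm holds its last target. There are 200 camera calls.

## Task

Hang the flow-reactor cell whose two keyholes are spaced like the stand's two headed studs on the sloping irradiation stand: put the wide ends of its keyholes over both stud heads, so that the plate lies flat on the sloping face, and let go of it there. Then push it down the slope with the fingers, gently, until it clicks over the spring ball catch and stops fully home. Leave the other cell where it lies.

Things in the scene. Friction and masses are not known exactly. Their poses are not given: they have to be found in the camera images.
- wide_cell: the cell to hang: bare aluminium plate, 120x120x6 mm, black block on its front, two keyholes 84 mm apart; about 0.4 kg. Lies front up on the bench, left or right of the stand, its top edge away from the robot within 0.4 rad. Origin: centre of the plate's back; z out of the front, x towards the top edge, to which the keyholes' narrow slots point (up the slope when hung), y across
- grip (a point): point to grip on the wide cell's black block, 28 mm in front of the plate's back. The block is 36 mm wide in y (grip it across this), runs from x = -38 to +10 mm of the cell and from the plate's front (z = 6) to z = 30 mm; two ports stand on it up to z = 38 mm. Its upper end face (x = +10 mm) is the place to push. Axes as the cell's
- keyhole (a point): centre of the wide end of one keyhole of the wide cell, on the plate's back, at x = 14, y = 42 mm of the cell; the other is at y = -42 mm. The wide end is round, 21 mm across; it narrows to a 10 mm slot at x = 27 mm that ends at x = 46 mm. Axes as the cell's
- narrow_cell: the other cell, to be left: the same in all but its keyholes, which are only 60 mm apart (y = +30 and -30 mm). Lies on the other side of the stand. Same origin and axes
- face: grey sloping face of the fixed stand, 160 mm along the slope (x = -72 to +88), 150 mm wide, 40 degrees to the bench, facing the robot within 0.2 rad. Origin on its surface, 78 mm over the bench; x up the slope, y across, z square out. At home the cell's origin and axes coincide with these. With the heads in the wide ends the cell is at x = +28 mm, then slides 28 mm down to the stop
- stud (a point): foot of one headed steel stud on the face, at x = 42, y = 42 mm; the other is at y = -42 mm. Neck 8 mm thick and 9 mm long, then a head 17 mm across and 4.5 mm high, its top 13.5 mm over the face. The stop at home is the necks meeting the slot ends. Axes as the face's
- clip (a point): upper mouth of one of the two steel clips at the face's lower corners (this at x = -31, y = 58 mm; the other at y = -58 mm; both down to x = -60 mm). Each reaches 8.5 mm in over the cell's side edge, lip 7.5 mm over the face, mouth flared. The cell's lower edge (60 mm below its origin) runs in under them as it slides down. Axes as the face's
- catch (a joint): spring ball catch in the face at x = -49 mm, y = 0, 3.5 mm proud; m, 0 = out, 0.0035 = flush. A cell let go may slide down by itself, but only until its lower edge meets the ball, at about x = +17 mm. Pressing past takes about 10 N; at home the ball springs out into the cell's square hole (14 mm, at x = -49 mm of the cell)

How it is judged (in metres and radians):
On the way, in this order (a step that is already met when the one before it is completed fails the run):
1. the cell hangs let go on the stand, both studs in its keyholes, not yet home (z of wide_cell in the frame of face between -0.003 and 0.004 m and x of wide_cell in the frame of face between 0.006 and 0.033 m and y of wide_cell in the frame of face between -0.007 and 0.007 m and angle between the z axis of wide_cell and the z axis of face, either way round below 0.08 rad and contact force between the fingers and wide_cell below 0.1 N), for 0.2 s.
2. the cell is pushed home over the catch (x of wide_cell in the frame of face below 0.002 m and value of joint catch below 0.0015 m), for 0.2 s.
At the end, for the whole second after the job is handed in: the wide-spaced cell hangs home: origin within 2.5 mm along the slope, 3 mm across and 3 mm off the face of home, flat within 0.05 rad, at rest, ball catch sprung out (pressed in under 1.5 mm); the other cell within 30 mm of where it lay (x of wide_cell in the frame of face between -0.0025 and 0.0025 m and y of wide_cell in the frame of face between -0.003 and 0.003 m and z of wide_cell in the frame of face between -0.003 and 0.003 m and angle between the z axis of wide_cell and the z axis of face, either way round below 0.05 rad and value of joint catch below 0.0015 m and linear speed of wide_cell below 0.02 m/s and distance of narrow_cell from where it was at the start of the episode below 0.03 m); the robot touches nothing.
It fails at once if the cell pressed or rammed against the stand with more than 80 N (contact force between wide_cell and stand above 80 N).
It also fails if it takes over 58 s, if anything falls off the work surface, if the arm or the gripper's body presses on something with over 40 N, if the wrist force passes 120 N, or if a joint passes its speed limit or range.

## Working session

There is one attempt and no reset: what is moved stays moved. The work goes in short steps, Python scripts to look and compute and a tool call to move; the robot and the scene stay as the last step left them, time stands still between calls to the robot, and variables do not carry over. Pictures are saved under pics/ and viewed, at most 10 in all, crops included, and the job is handed in when it is done.

Besides the shell and the picture viewer there is one more tool, called after "Emit:" by a JSON object that holds its "name" and its "arguments". arm_command: Moves the arm, as the interface text tells. Its arguments: {"type":"object","properties":{"deltas":{"type":"array"}},"required":["deltas"]}

```bash
mkdir -p pics; python3 - <<'E'
from cell import *
import cv2,numpy as np
s=read_state();print({k:np.round(v,3).tolist() for k,v in s.items()})
for n in("scene","top"):
    im,d=get_image(n);np.savez(f"{n}0.npz",im=im,d=d)
    cv2.imwrite(f"pics/{n}0.png",im[...,::-1]);p=camera_params(n);print(n,np.round(p["camera_matrix"],1).tolist(),p["k1"],np.round(p["extrinsics"],3).tolist(),(d>0).mean())
E
```

```text
{'clock': 0.0, 'qpos': [1.259, 0.629, 0.038, 1.518, -0.027, 0.996, -0.02], 'qd': [0.004, -0.0, -0.001, -0.001, 0.001, 0.0, -0.001], 'tau': [-0.0, -56.341, 1.227, -19.345, 0.011, 0.011, 0.0], 'eef_pos': [158.042, -629.836, 230.36], 'tool_rot': [-3.14, 0.0, 0.246], 'force': [0.325, 0.4, -0.346], 'torque': [0.015, 0.023, 0.045], 'gripper_force': 0.0, 'width': 85.246}
scene [[369.1, 0.0, 258.3], [0.0, 369.1, 185.3], [0.0, 0.0, 1.0]] -0.0453951170435232 [[-0.907, -0.303, 0.292, 226.382], [-0.421, 0.672, -0.61, 506.32], [-0.011, -0.676, -0.737, 808.437], [0.0, 0.0, 0.0, 1.0]] 0.9963328043619791
top [[396.2, 0.0, 256.0], [0.0, 396.2, 187.3], [0.0, 0.0, 1.0]] -0.09536232397442208 [[0.055, -0.974, 0.222, 342.636], [-0.998, -0.052, 0.018, -71.199], [-0.006, -0.223, -0.975, 984.764], [0.0, 0.0, 0.0, 1.0]] 0.9958699544270834
```

View pics/scene0.png

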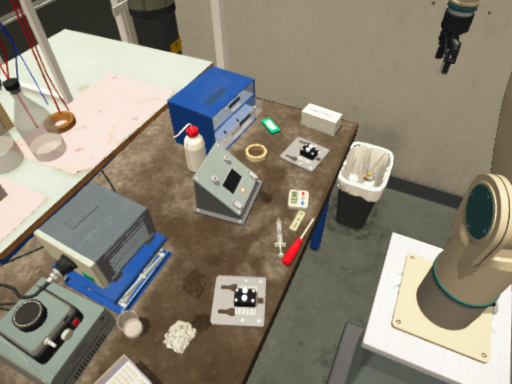

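View pics/top0.png

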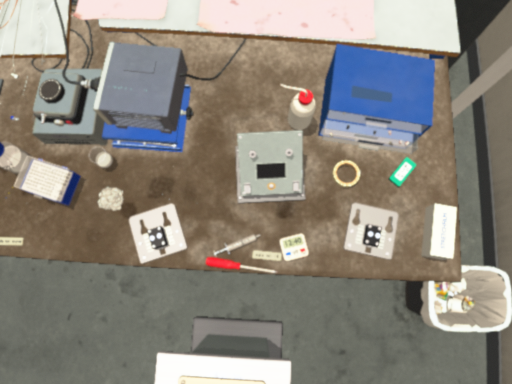

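```bash
cat > h.py <<'E'
from cell import *
import cv2,numpy as np
def load(n,t): z=np.load(f"{n}{t}.npz"); return z["im"],z["d"]
def snap(n,t):
    im,d=get_image(n);np.savez(f"{n}{t}.npz",im=im,d=d);return im,d
def rays(n,uv):
    p=camera_params(n);K=p["camera_matrix"];k=p["k1"]
    uv=np.atleast_2d(uv).astype(float);dd=(uv-[K[0][2],K[1][2]])/[K[0][0],K[1][1]]
    s=dd.copy()
    for _ in range(10): s=dd/(1+k*(s**2).sum(1,keepdims=True))
    E=np.array(p["extrinsics"]);return E[:3,3],np.c_[s,np.ones(len(s))]@E[:3,:3].T
def onplane(n,uv,p0,nn=(0,0,1)):
    c,r=rays(n,uv);nn=np.array(nn);return c+r*(((np.array(p0)-c)@nn)/(r@nn))[:,None]
def ondepth(n,uv,d):
    c,r=rays(n,uv);uv=np.atleast_2d(uv).round().astype(int);return c+r*d[uv[:,1],uv[:,0]][:,None]
def tri(n1,uv1,n2,uv2):
    c1,a=rays(n1,uv1);c2,b=rays(n2,uv2);a=a[0]/np.linalg.norm(a[0]);b=b[0]/np.linalg.norm(b[0])
    t=np.linalg.lstsq(np.c_[a,-b],c2-c1,rcond=None)[0];x,y=c1+t[0]*a,c2+t[1]*b
    return (x+y)/2,np.linalg.norm(x-y)
def proj(n,P):
    p=camera_params(n);K=np.array(p["camera_matrix"]);E=np.array(p["extrinsics"])
    q=(np.atleast_2d(P)-E[:3,3])@E[:3,:3];s=q[:,:2]/q[:,2:];s=s*(1+p["k1"]*(s**2).sum(1,keepdims=True))
    return s*[K[0,0],K[1,1]]+K[:2,2]
E
python3 - <<'E'
from h import *
im,d=load("top",0);sc,ds=load("scene",0)
c=lambda im,x,y,w,h,W,H:cv2.resize(im[y:y+h,x:x+w],(W,H),interpolation=cv2.INTER_CUBIC)
a=np.hstack([c(im,123,198,66,70,264,280),c(im,338,198,66,70,264,280),c(im,230,125,66+14,70+14,264,280)])
b=np.hstack([c(sc,205,270,66,60,264,240),c(sc,275,130,66,60,264,240),c(sc,190,142,80,80,264,240)])
cv2.imwrite("pics/crop.png",np.vstack([a,b])[...,::-1])
E
```

```text
(no output)
```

View pics/crop.png

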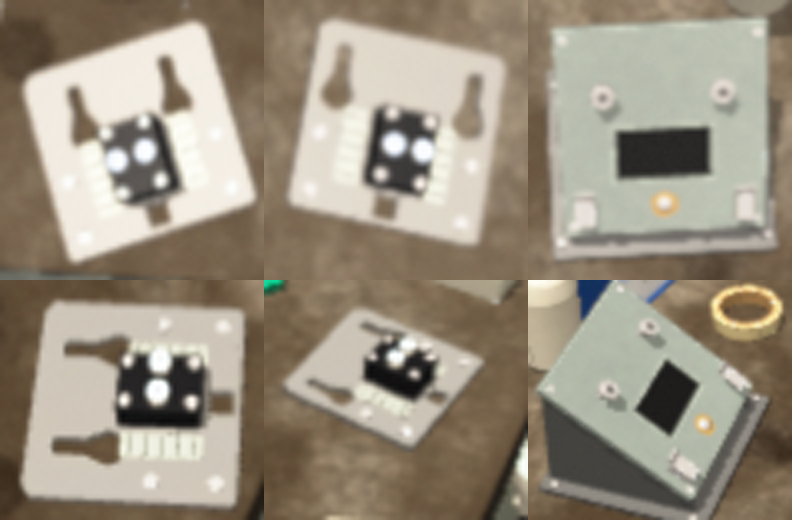

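```bash
cat > m.py <<'E'
from h import *
def plate(n,t,box):
    im,d=load(n,t);x,y,w,h=box;g=im[y:y+h,x:x+w].max(2)
    m=(g>135).astype(np.uint8);m=cv2.morphologyEx(m,cv2.MORPH_CLOSE,np.ones((3,3)))
    c=max(cv2.findContours(m,0,cv2.CHAIN_APPROX_NONE)[0],key=cv2.contourArea)
    hull=cv2.convexHull(c);ar=cv2.contourArea(hull)
    # 4 edge lines fitted to contour points
    q=cv2.approxPolyN(hull,4).reshape(4,2).astype(float);P=c.reshape(-1,2).astype(float);L=[]
    for i in range(4):
        a,b=q[i],q[(i+1)%4];u=(b-a)/np.linalg.norm(b-a);s=(P-a)@u;e=abs((P-a)@[-u[1],u[0]])
        k=P[(e<2)&(s>.15*np.linalg.norm(b-a))&(s<.85*np.linalg.norm(b-a))]
        l=cv2.fitLine(k.astype(np.float32),cv2.DIST_HUBER,0,.01,.01).ravel();L.append(np.cross([*l[2:],1],[*(l[2:]+l[:2]),1]))
    C=[np.cross(L[i-1],L[i]) for i in range(4)];return np.array([v[:2]/v[2] for v in C])+[x,y],ar
if __name__=="__main__":
    W={}
    for n,b in(("top",(338,198,66,66)),("scene",(275,130,58,50))):
        C,a=plate(n,0,b);W[n]=C;print(n,C.round(1).tolist(),a)
        for z in(0,6): 
            P=onplane(n,C,(0,0,z));print(z,P.mean(0).round(1),P[:,:2].round(1).tolist(),np.linalg.norm(P-np.roll(P,1,0),axis=1).round(1))
        im,d=load(n,0);Q=ondepth(n,C.mean(0)+(C-C.mean(0))*.85,d);print("depth",Q.round(1).tolist())
    for c in W["top"]:
        print("tri",min((tri("top",c,"scene",e) for e in W["scene"]),key=lambda r:r[1]))
    # stand face plane from depth
    for n,poly in(("top",[(243,138),(298,136),(299,192),(244,193)]),("scene",[(219,152),(258,184),(240,208),(201,180)])):
        im,d=load(n,0);m=np.zeros(d.shape,np.uint8);cv2.fillPoly(m,[np.array(poly)],1)
        v,u=np.nonzero(m&(d>0));P=ondepth(n,np.c_[u,v],d);k=np.ones(len(P),bool)
        for _ in range(8):
            c=P[k].mean(0);nn=np.linalg.svd(P[k]-c,full_matrices=0)[2][2];nn*=np.sign(nn[2]);k=abs((P-c)@nn)<2.5
        print(n,"face",c.round(1),nn.round(4),"tilt",np.degrees(np.arccos(nn[2])).round(2),"yaw",np.arctan2(-nn[1],-nn[0]).round(4),k.mean().round(2),((P-c)@nn)[k].std())
E
python3 m.py
```

```text
top [[403.0, 197.9], [403.0, 257.3], [338.0, 264.6], [338.0, 198.5]] 3993.5
0 [ 474.8 -346.8    0. ] [[559.1, -431.2], [408.3, -428.0], [383.1, -265.2], [548.7, -263.0]] [168.5 150.9 164.7 165.5]
6 [ 474.  -345.1    6. ] [[557.8, -429.0], [407.9, -425.8], [382.9, -264.0], [547.4, -261.9]] [167.4 150.  163.7 164.5]
depth [[546.2, -418.3, -0.5], [417.9, -415.5, 0.7], [396.6, -277.5, -2.1], [537.2, -275.5, 0.5]]
scene [[327.9, 150.7], [295.5, 191.8], [280.6, 157.7], [287.9, 112.0]] 1796.0
0 [ 493.4 -353.8   -0. ] [[404.5, -394.5], [436.5, -184.5], [532.0, -300.7], [600.7, -535.6]] [241.7 212.5 150.4 244.7]
6 [ 491.5 -347.5    6. ] [[403.2, -387.9], [435.0, -179.4], [529.8, -294.7], [597.9, -527.9]] [239.9 210.9 149.3 242.9]
depth [[416.0, -380.9, 5.4], [444.1, -207.4, -1.0], [524.4, -303.7, 3.4], [583.7, -507.9, -3.3]]
tri (array([ 606.78191641, -505.49083239, -204.81189214]), np.float64(5.360340119216139))
tri (array([ 412.63799343, -443.45661869,  -43.61412283]), np.float64(3.025702028826018))
tri (array([ 375.4948761 , -237.90731202,  140.23858972]), np.float64(3.841462937359702))
tri (array([ 491.40384699, -215.72638696,  248.11955845]), np.float64(10.78427634623372))
top face [604.9 -87.8  84.3] [-0.6407 -0.0682  0.7648] tilt 40.11 yaw 0.1061 0.84 1.1977029950092204
scene face [597.3 -83.3  77.7] [-0.6386 -0.0688  0.7665] tilt 39.96 yaw 0.1073 0.86 1.1561597214005919
```

```bash
python3 - <<'E'
from h import *
im,d=load("top",0);print(im[205:262:6,338:404:6].max(2));sc,_=load("scene",0);print(sc[130:180:5,275:333:5].max(2))
E
sed -i 's/m=(g>135).astype(np.uint8)/m=cv2.threshold(g,thr,1,0)[1]/; s/def plate(n,t,box)/def plate(n,t,box,thr=165)/' m.py; python3 m.py | head -15
```

```text
[[133 147 141 225 218 169 132 141 140 142 139]
 [128 144 157 183 224 224 224 223 219 194 154]
 [126 139 217 144 225 224 222 222 222 173 175]
 [137 125 225 136 225 202 223 223 217 203 158]
 [136 135 232 225 245  63  61 206 156 166 162]
 [136 146 227 238 226 194 130 228 224 221 154]
 [147 151 227 240 181 185  60 230 223 220 132]
 [138 186 233 227 228 156 200 241 223 209 138]
 [124 126 129 134 167 197 225 224 244 172 125]
 [126 132 134 136 137 136 126 130 147 128 135]]
[[218  90 135 146 148 134 144 126 138 164 171 171]
 [118 114 141 131 138 122 135 134 127 122 115 133]
 [113 113 120 129 199 158 198 158 134 120 110 110]
 [113 116 115 188 203 203 136 251 225 154 123 119]
 [111 122 179 203 203  82  86  74  63 205 233 118]
 [114 170 172 187 202 145  19  21  29 204 168 113]
 [119 141 115 199 143 196 228 190 194 160 125 117]
 [119 128 128 126 107 197 204 203 199 110 126 120]
 [100  97 111 132 132 140 112 185 111 121 129 126]
 [101  99 113 148 146 156 141 124 114 120 118 115]]
top [[404.5, 213.2], [389.2, 258.4], [343.5, 248.4], [352.3, 202.1]] 2409.5
0 [ 472.2 -351.2    0. ] [[519.6, -434.0],
[... 569 characters left out ...]
18.0, -417.3]] [119.1 115.8 115.  118.2]
depth [[412.0, -388.3, 3.9], [429.5, -289.9, 5.1], [527.0, -311.0, 2.3], [511.6, -410.4, 2.3]]
tri (array([ 523.08481929, -438.10643639,  -11.89375678]), np.float64(2.813744272267622))
tri (array([ 402.18247153, -390.45250033,    8.23577338]), np.float64(2.702466727537796))
tri (array([ 422.32340188, -276.38493047,    9.02705945]), np.float64(0.9041939874127859))
tri (array([ 537.43644991, -298.3681738 ,    7.90774041]), np.float64(5.008186091535965))
top face [604.9 -87.8  84.3] [-0.6407 -0.0682  0.7648] tilt 40.11 yaw 0.1061 0.84 1.1977029950092204
scene face [597.3 -83.3  77.7] [-0.6386 -0.0688  0.7665] tilt 39.96 yaw 0.1073 0.86 1.1561597214005919
```

```bash
python3 - <<'E'
from h import *
pts={"top":[(252.4,154.4),(289,152.6),(271.2,186)],"scene":[(227,157.7),(214.5,178.7),(243.3,190)]}
R={}
for n,L in pts.items():
    im,_=load(n,0);R[n]=[]
    for i,(u,v) in enumerate(L):
        r=5;x0,y0=int(round(u))-r,int(round(v))-r;w=im[y0:y0+2*r+1,x0:x0+2*r+1].astype(float)
        a=(w[...,0]-w[...,1]) if i<2 else (w[...,0]-w[...,2])   # redder than the greenish face
        a=a-np.median(a);a[a<0.35*a.max()]=0
        yy,xx=np.mgrid[:2*r+1,:2*r+1];R[n].append([x0+(a*xx).sum()/a.sum(),y0+(a*yy).sum()/a.sum()])
    print(n,np.round(R[n],1).tolist())
nn=np.array([-.6397,-.0685,.7656])
nn/=np.linalg.norm(nn);P=[]
for i in range(3):
    p,e=tri("top",R["top"][i],"scene",R["scene"][i]);P.append(p);print(i,p.round(1),e.round(1))
P=np.array(P);print("spacing",np.linalg.norm(P[0]-P[1]),"ball-mid",P[2]-P[:2].mean(0))
a=40*np.pi/180
ax=P[:2].mean(0)
for yaw in(np.arctan2(-(P[0]-P[1])[0],(P[0]-P[1])[1]),.1067):
    X=np.array([np.cos(a)*np.cos(yaw),np.cos(a)*np.sin(yaw),np.sin(a)]);Y=np.array([-np.sin(yaw),np.cos(yaw),0]);Z=np.cross(X,Y)
    print("yaw",yaw,"origin from studs",ax-42*X-13.5*Z,"from ball",P[2]+49*X-3*Z)
    for n in R:
        # single-view: rays onto plane of stud tops assuming origin height 78
        o=(ax-42*X-13.5*Z);o=o+X*0
        top=o.copy();top[2]=78;top+=13.5*Z
        q=onplane(n,R[n][:2],top,Z);print(n,"studs on plane:",((q-top)@np.c_[X,Y]).round(1).tolist())
E
```

```text
top [[252.1, 153.8], [288.7, 152.0], [271.1, 186.0]]
scene [[227.2, 156.5], [213.8, 178.4], [243.2, 189.9]]
0 [581.7 -47.4 205.3] 17.0
1 [ 671.8 -130.9    3.5] 14.6
2 [560.2 -91.1  46.9] 2.6
spacing 236.32345879434158 ball-mid [-66.61075567  -1.91471565 -57.52019192]
yaw 0.8235465799840658 origin from studs [ 610.79674328 -106.40136741   67.06475604] from ball [586.97563183 -62.13052835  76.08170326]
top studs on plane: [[73.6, 41.9], [12.1, -31.1]]
scene studs on plane: [[-12.2, -62.0], [85.5, 66.1]]
yaw 0.1067 origin from studs [603.40273462 -91.66774557  67.06475604] from ball [599.39469252 -86.87728645  76.08170326]
top studs on plane: [[39.1, 47.5], [39.0, -36.8]]
scene studs on plane: [[35.4, -44.2], [37.3, 45.5]]
```

```bash
python3 - <<'E'
from h import *
T=[[252.1,153.8],[288.7,152.0],[271.1,186.0]];S=[[213.8,178.4],[227.2,156.5],[243.2,189.9]]
P=np.array([tri("top",t,"scene",s)[0] for t,s in zip(T,S)]);print(P.round(1),[tri("top",t,"scene",s)[1].round(1) for t,s in zip(T,S)])
a=np.radians(40);d=P[0]-P[1];print("spacing",np.linalg.norm(d),"yaw studs",np.arctan2(-d[0],d[1]))
for yaw in(.1067,):
    X=np.array([np.cos(a)*np.cos(yaw),np.cos(a)*np.sin(yaw),np.sin(a)]);Y=np.array([-np.sin(yaw),np.cos(yaw),0]);Z=np.cross(X,Y)
    print("origin studs",(P[:2].mean(0)-42*X-13.5*Z).round(1),"ball",(P[2]+49*X-3*Z).round(1))
    o=np.array([0,0,78.])  # any point: plane through depth-fit, at height 78
    for n,uv in(("top",T),("scene",S)):
        for h0,k,xx in((13.5,slice(0,2),42),(3,slice(2,3),-49)):
            # plane z-height unknown: take origin near (600,-88,78)
            o=np.array([599.,-88,78]);q=onplane(n,uv[k],o+h0*Z,Z);q=q-h0*Z-xx*X;print(n,xx,"implied origins",q.round(1).tolist(),"mean",q.mean(0).round(1))
    for c in([604.9,-87.8,84.3],[597.3,-83.3,77.7]):
        print("depth plane offset from (599,-88,78):",((np.array(c)-[599,-88,78])@Z).round(2))
E
```

```text
[[ 618.1  -42.5  114.6]
 [ 624.3 -126.3  119.1]
 [ 560.1  -91.    47. ]] [np.float64(2.1), np.float64(4.4), np.float64(2.5)]
spacing 84.19471146567325 yaw studs 0.07369786599992079
origin studs [597.8 -86.9  79.5] ball [599.3 -86.8  76.2]
top 42 implied origins [[595.3, -44.7, 78.8], [604.2, -128.5, 78.7]] mean [599.7 -86.6  78.7]
top -49 implied origins [[599.9, -86.4, 78.9]] mean [599.9 -86.4  78.9]
scene 42 implied origins [[593.6, -45.0, 77.3], [601.7, -134.0, 76.2]] mean [597.7 -89.5  76.7]
scene -49 implied origins [[597.7, -86.3, 77.0]] mean [597.7 -86.3  77. ]
depth plane offset from (599,-88,78): 1.04
depth plane offset from (599,-88,78): 0.53
```

Emit:
{"name": "arm_command", "arguments": {"deltas": [{"dx": 0.03, "dy": 0.029, "dz": 0, "yaw": -2.5, "jaw": 1}, {"dx": 0.06, "dy": 0.058, "dz": 0, "yaw": -5}, {"dx": 0.09, "dy": 0.086, "dz": 0, "yaw": -7.5}, {"dx": 0.12, "dy": 0.115, "dz": 0, "yaw": -10}, {"dx": 0.15, "dy": 0.144, "dz": 0, "yaw": -12.5}, {"dx": 0.18, "dy": 0.173, "dz": 0, "yaw": -15}, {"dx": 0.21, "dy": 0.202, "dz": 0, "yaw": -17.5}, {"dx": 0.24, "dy": 0.231, "dz": 0, "yaw": -20}, {"dx": 0.27, "dy": 0.26, "dz": -0.02, "yaw": -22.5}, {"dx": 0.2983, "dy": 0.287, "dz": -0.05, "yaw": -24.8}, {"dx": 0.2983, "dy": 0.287, "dz": -0.08, "yaw": -24.8}, {"dx": 0.2983, "dy": 0.287, "dz": -0.12, "yaw": -24.8}, {"dx": 0.2983, "dy": 0.287, "dz": -0.15, "yaw": -24.8}, {"dx": 0.2983, "dy": 0.287, "dz": -0.15, "yaw": -24.8}, {"dx": 0.2983, "dy": 0.287, "dz": -0.15, "yaw": -24.8}]}}

```text
invalid input at $.deltas[1]: expected keys dx, dy, dz, yaw, jaw
```

```bash
python3 - <<'E'
from h import *
s=read_state();print(s["clock"],s["eef_pos"],s["tool_rot"],s["force"])
a,_=snap("top",1);b,_=snap("scene",1)
c=lambda im,x,y,w,h:cv2.resize(im[y:y+h,x:x+w],(400,400),interpolation=cv2.INTER_CUBIC)
print(proj("top",[[456.5,-343.4,30],s["eef_pos"]]),proj("scene",[[456.5,-343.4,30],s["eef_pos"]]))
cv2.imwrite("pics/g1.png",np.hstack([c(a,325,185,100,100),c(b,260,100,100,100)])[...,::-1])
E
```

```text
0.1 [ 158.01922219 -629.92690232  230.49923342] [-3.13991390e+00  5.93660548e-05  2.45758833e-01] [ 0.10258013  0.63093968 -0.35354621]
[[372.86341719 235.06309179]
 [546.48305645 385.51202825]] [[308.31922917 148.98171833]
 [438.89301862  69.06027824]]
```

View pics/g1.png

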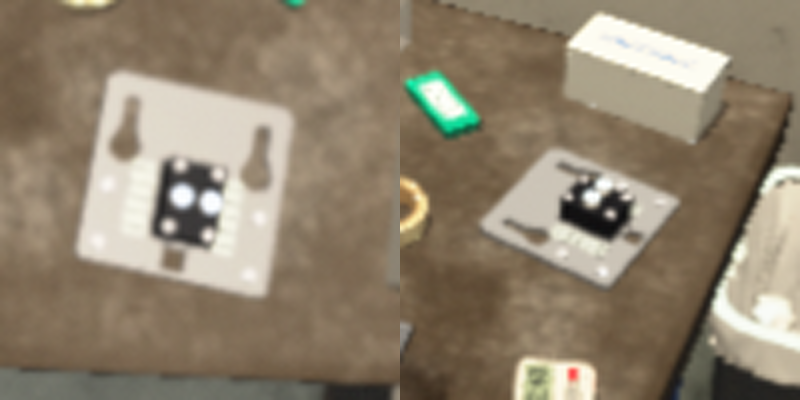

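Emit:
{"name": "arm_command", "arguments": {"deltas": [{"dx": 0.03, "dy": 0.029, "dz": 0, "yaw": -2.5, "jaw": 1}, {"dx": 0.06, "dy": 0.058, "dz": 0, "yaw": -5, "jaw": 1}, {"dx": 0.09, "dy": 0.086, "dz": 0, "yaw": -7.5, "jaw": 1}, {"dx": 0.12, "dy": 0.115, "dz": 0, "yaw": -10, "jaw": 1}, {"dx": 0.15, "dy": 0.144, "dz": 0, "yaw": -12.5, "jaw": 1}, {"dx": 0.18, "dy": 0.173, "dz": 0, "yaw": -15, "jaw": 1}, {"dx": 0.21, "dy": 0.202, "dz": 0, "yaw": -17.5, "jaw": 1}, {"dx": 0.24, "dy": 0.231, "dz": 0, "yaw": -20, "jaw": 1}, {"dx": 0.27, "dy": 0.26, "dz": -0.02, "yaw": -22.5, "jaw": 1}, {"dx": 0.2983, "dy": 0.287, "dz": -0.05, "yaw": -24.8, "jaw": 1}, {"dx": 0.2983, "dy": 0.287, "dz": -0.08, "yaw": -24.8, "jaw": 1}, {"dx": 0.2983, "dy": 0.287, "dz": -0.12, "yaw": -24.8, "jaw": 1}, {"dx": 0.2983, "dy": 0.287, "dz": -0.15, "yaw": -24.8, "jaw": 1}, {"dx": 0.2983, "dy": 0.287, "dz": -0.15, "yaw": -24.8, "jaw": 1}, {"dx": 0.2983, "dy": 0.287, "dz": -0.15, "yaw": -24.8, "jaw": 1}]}}

```text
clock: 1.7
eef_pos: [456.5, -343.6, 81.5]
tool_rot: [-3.141, 0.001, -0.187]
force: [-0.2, -0.2, 0.0]
width: 85.3
gripper_force: 0.0
```

Emit:
{"name": "arm_command", "arguments": {"deltas": [{"dx": 0, "dy": 0, "dz": -0.02, "yaw": 0, "jaw": 1}, {"dx": 0, "dy": 0, "dz": -0.04, "yaw": 0, "jaw": 1}, {"dx": 0, "dy": 0, "dz": -0.055, "yaw": 0, "jaw": 1}, {"dx": 0, "dy": 0, "dz": -0.065, "yaw": 0, "jaw": 1}, {"dx": 0, "dy": 0, "dz": -0.072, "yaw": 0, "jaw": 1}, {"dx": 0, "dy": 0, "dz": -0.072, "yaw": 0, "jaw": 1}, {"dx": 0, "dy": 0, "dz": -0.072, "yaw": 0, "jaw": 0.6}, {"dx": 0, "dy": 0, "dz": -0.072, "yaw": 0, "jaw": 0.4}, {"dx": 0, "dy": 0, "dz": -0.072, "yaw": 0, "jaw": 0}, {"dx": 0, "dy": 0, "dz": -0.072, "yaw": 0, "jaw": 0}, {"dx": 0, "dy": 0, "dz": -0.072, "yaw": 0, "jaw": 0}, {"dx": 0, "dy": 0, "dz": -0.072, "yaw": 0, "jaw": 0}, {"dx": 0, "dy": 0, "dz": -0.072, "yaw": 0, "jaw": 0}]}}

```text
clock: 3.0
eef_pos: [456.9, -344.3, 10.2]
tool_rot: [3.14, -0.001, -0.187]
force: [-0.8, -1.1, 5.5]
width: 35.1
gripper_force: 62.6
```

Emit:
{"name": "arm_command", "arguments": {"deltas": [{"dx": 0, "dy": 0, "dz": 0.02, "yaw": 0, "jaw": 0}, {"dx": 0, "dy": 0, "dz": 0.05, "yaw": 0, "jaw": 0}, {"dx": 0, "dy": 0, "dz": 0.08, "yaw": 0, "jaw": 0}, {"dx": 0, "dy": 0, "dz": 0.11, "yaw": 0, "jaw": 0}, {"dx": 0, "dy": 0, "dz": 0.11, "yaw": 0, "jaw": 0}, {"dx": 0, "dy": 0, "dz": 0.11, "yaw": 0, "jaw": 0}]}}

```text
clock: 3.6
eef_pos: [456.3, -343.0, 119.1]
tool_rot: [-3.141, 0.0, -0.187]
force: [0.3, -0.0, -3.5]
width: 34.8
gripper_force: 61.6
```

```bash
python3 - <<'E'
from h import *
im,d=load("top",0);pts=[]
for u in range(310,440,10):
    v=np.arange(240,310);P=ondepth("top",np.c_[np.full(70,u),v],d)
    k=np.where(P[:,2]<-60)[0];pts.append(P[k[0]-1] if len(k) else [0,0,0])
print(np.round(pts,0).tolist())
s=read_state();print(s["eef_pos"],s["force"],s["torque"],s["width"])
a,_=snap("top",2);b,_=snap("scene",2)
c=lambda im,x,y,w,h:cv2.resize(im[y:y+h,x:x+w],(400,400),interpolation=cv2.INTER_CUBIC)
cv2.imwrite("pics/g2.png",np.hstack([c(a,325,185,110,110),c(b,260,60,110,110)])[...,::-1])
E
```

```text
[[355.0, -197.0, 0.0], [353.0, -222.0, -0.0], [353.0, -253.0, -38.0], [353.0, -271.0, -1.0], [352.0, -296.0, -3.0], [353.0, -320.0, 1.0], [352.0, -346.0, -5.0], [355.0, -369.0, 2.0], [354.0, -395.0, -2.0], [353.0, -436.0, -46.0], [353.0, -445.0, 0.0], [352.0, -471.0, -3.0], [355.0, -496.0, -1.0]]
[ 456.25963339 -343.04871367  119.09982851] [ 0.28940156 -0.02166057 -3.48607383] [ 0.04165646  0.02564432 -0.02400455] 34.838274857711966
```

View pics/g2.png

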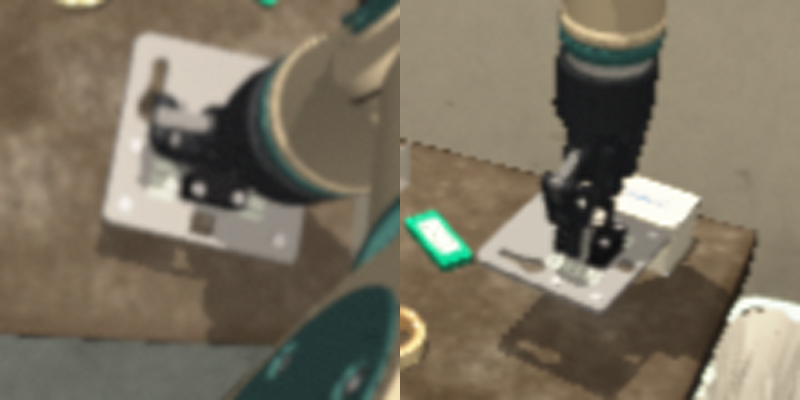

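Emit:
{"name": "arm_command", "arguments": {"deltas": [{"dx": -0.03, "dy": -0.007, "dz": 0, "yaw": 2, "jaw": 0}, {"dx": -0.06, "dy": -0.014, "dz": 0, "yaw": 4, "jaw": 0}, {"dx": -0.09, "dy": -0.021, "dz": -0.02, "yaw": 6, "jaw": 0}, {"dx": -0.12, "dy": -0.028, "dz": -0.04, "yaw": 8, "jaw": 0}, {"dx": -0.145, "dy": -0.033, "dz": -0.06, "yaw": 9.5, "jaw": 0}, {"dx": -0.1673, "dy": -0.037, "dz": -0.08, "yaw": 10.7, "jaw": 0}, {"dx": -0.1673, "dy": -0.037, "dz": -0.09, "yaw": 10.7, "jaw": 0}, {"dx": -0.1673, "dy": -0.037, "dz": -0.1, "yaw": 10.7, "jaw": 0}, {"dx": -0.1673, "dy": -0.037, "dz": -0.1, "yaw": 10.7, "jaw": 0}, {"dx": -0.1673, "dy": -0.037, "dz": -0.1, "yaw": 10.7, "jaw": 0}]}}

```text
clock: 4.7
eef_pos: [290.3, -380.1, 19.1]
tool_rot: [-3.141, -0.0, 0.001]
force: [0.4, -0.4, -3.6]
width: 34.4
gripper_force: 61.3
```

Emit:
{"name": "arm_command", "arguments": {"deltas": [{"dx": -0.001, "dy": 0, "dz": -0.004, "yaw": 0, "jaw": 0}, {"dx": -0.001, "dy": 0, "dz": -0.008, "yaw": 0, "jaw": 0}, {"dx": -0.001, "dy": 0, "dz": -0.012, "yaw": 0, "jaw": 0}, {"dx": -0.001, "dy": 0, "dz": -0.016, "yaw": 0, "jaw": 0}, {"dx": -0.001, "dy": 0, "dz": -0.018, "yaw": 0, "jaw": 0}, {"dx": -0.001, "dy": 0, "dz": -0.018, "yaw": 0, "jaw": 0}]}}

```text
clock: 5.3
eef_pos: [285.8, -380.0, 2.1]
tool_rot: [-3.141, 0.004, -0.0]
force: [-7.1, 1.6, 7.4]
width: 34.6
gripper_force: 63.7
```

Emit:
{"name": "arm_command", "arguments": {"deltas": [{"dx": 0, "dy": 0, "dz": -0.005, "yaw": 0, "jaw": 0}, {"dx": 0, "dy": 0, "dz": -0.01, "yaw": 0, "jaw": 0}, {"dx": 0, "dy": 0, "dz": -0.015, "yaw": 0, "jaw": 0}, {"dx": 0, "dy": 0, "dz": -0.02, "yaw": 0, "jaw": 0}, {"dx": 0, "dy": 0, "dz": -0.024, "yaw": 0, "jaw": 0}, {"dx": 0, "dy": 0, "dz": -0.024, "yaw": 0, "jaw": 0}]}}

```text
clock: 5.9
eef_pos: [283.3, -380.0, -22.3]
tool_rot: [-3.141, 0.009, -0.002]
force: [-10.5, 1.6, 6.5]
width: 34.4
gripper_force: 67.2
```

```bash
python3 - <<'E'
from h import *
s=read_state();print(s["eef_pos"],s["force"])
a,_=snap("top",3);b,_=snap("scene",3)
print(proj("top",s["eef_pos"]),proj("scene",s["eef_pos"]))
c=lambda im,x,y,w,h:cv2.resize(im[y:y+h,x:x+w],(400,400),interpolation=cv2.INTER_CUBIC)
cv2.imwrite("pics/g3.png",np.hstack([c(a,325,225,110,110),c(b,290,90,110,110)])[...,::-1])
E
```

```text
[ 283.25990027 -379.99355732  -22.32107688] [-10.46887114   1.63490592   6.49628539]
[[381.38979416 307.55305648]] [[362.2053344  169.30487631]]
```

View pics/g3.png

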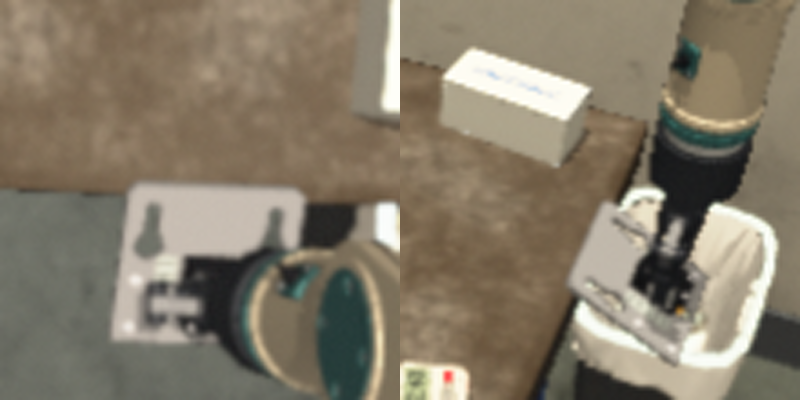

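Emit:
{"name": "arm_command", "arguments": {"deltas": [{"dx": 0.003, "dy": 0, "dz": -0.004, "yaw": 0, "jaw": 0}, {"dx": 0.003, "dy": 0, "dz": -0.008, "yaw": 0, "jaw": 0}, {"dx": 0.003, "dy": 0, "dz": -0.012, "yaw": 0, "jaw": 0}, {"dx": 0.003, "dy": 0, "dz": -0.016, "yaw": 0, "jaw": 0}, {"dx": 0.003, "dy": 0, "dz": -0.016, "yaw": 0, "jaw": 0}]}}

```text
clock: 6.5
eef_pos: [286.4, -380.0, -38.6]
tool_rot: [-3.141, 0.008, -0.001]
force: [-9.2, 2.7, 3.3]
width: 34.7
gripper_force: 71.4
```

```bash
cat > tilt.py <<'E'
from h import *
import sys
def plane(n,t,s,R=95):
    """largest plane among bright unsaturated (aluminium) depth points near the tool"""
    im,d=load(n,t);v,u=np.nonzero(d>0);P=ondepth(n,np.c_[u,v],d)
    hs=cv2.cvtColor(im,cv2.COLOR_RGB2HSV)[v,u]
    e=np.array(s["eef_pos"]);k=(np.linalg.norm(P-e,axis=1)<R)&(hs[:,1]<60)&(hs[:,2]>120)&(P[:,2]<e[2]+60)
    Q=P[k];uv=np.c_[u,v][k];rng=np.random.default_rng(0);best=None
    for _ in range(400):
        a=Q[rng.choice(len(Q),3,False)];w=np.cross(a[1]-a[0],a[2]-a[0]);w/=np.linalg.norm(w)+1e-9
        i=abs((Q-a[0])@w)<2.5
        if best is None or i.sum()>best.sum(): best=i
    c=Q[best].mean(0);w=np.linalg.svd(Q[best]-c,full_matrices=0)[2][2];w*=np.sign(w[2])
    return c,w,Q[best],uv[best]
if __name__=="__main__":
    t=sys.argv[1];s=read_state();print(s["clock"],np.round(s["eef_pos"],1),np.round(s["tool_rot"],3),np.round(s["force"],1))
    for n in("top","scene"):
        snap(n,t);c,w,Q,uv=plane(n,t,s)
        print(n,len(Q),"c",c.round(1),"n",w.round(3),"tilt",np.degrees(np.arccos(w[2])).round(1),"yaw",np.degrees(np.arctan2(-w[1],-w[0])).round(1))
E
python3 tilt.py 4
```

```text
6.5 [ 286.4 -380.   -38.6] [-3.141e+00  8.000e-03 -1.000e-03] [-9.2  2.7  3.3]
top 800 c [ 327.4 -366.   -13.8] n [-0.66  -0.002  0.751] tilt 41.3 yaw 0.2
scene 467 c [ 318.5 -365.9  -21.1] n [-0.67  -0.003  0.742] tilt 42.1 yaw 0.3
```

Emit:
{"name": "arm_command", "arguments": {"deltas": [{"dx": -0.002, "dy": 0, "dz": 0.03, "yaw": 0, "jaw": 0}, {"dx": -0.002, "dy": 0, "dz": 0.06, "yaw": 0, "jaw": 0}, {"dx": 0, "dy": 0, "dz": 0.1, "yaw": 0, "jaw": 0}, {"dx": 0, "dy": 0, "dz": 0.14, "yaw": 0, "jaw": 0}, {"dx": 0.02, "dy": 0.02, "dz": 0.18, "yaw": 0.5, "jaw": 0}, {"dx": 0.05, "dy": 0.05, "dz": 0.2, "yaw": 1, "jaw": 0}, {"dx": 0.075, "dy": 0.08, "dz": 0.2, "yaw": 2, "jaw": 0}, {"dx": 0.105, "dy": 0.11, "dz": 0.2, "yaw": 2.5, "jaw": 0}, {"dx": 0.13, "dy": 0.14, "dz": 0.2, "yaw": 3, "jaw": 0}, {"dx": 0.155, "dy": 0.17, "dz": 0.2, "yaw": 4, "jaw": 0}, {"dx": 0.18, "dy": 0.2, "dz": 0.2, "yaw": 5, "jaw": 0}, {"dx": 0.205, "dy": 0.23, "dz": 0.2, "yaw": 6.2, "jaw": 0}, {"dx": 0.23, "dy": 0.26, "dz": 0.195, "yaw": 6.2, "jaw": 0}, {"dx": 0.2586, "dy": 0.2874, "dz": 0.19, "yaw": 6.2, "jaw": 0}, {"dx": 0.2586, "dy": 0.2874, "dz": 0.189, "yaw": 6.2, "jaw": 0}, {"dx": 0.2586, "dy": 0.2874, "dz": 0.189, "yaw": 6.2, "jaw": 0}, {"dx": 0.2586, "dy": 0.2874, "dz": 0.189, "yaw": 6.2, "jaw": 0}]}}

```text
clock: 8.3
eef_pos: [548.8, -94.2, 150.2]
tool_rot: [3.14, 0.001, 0.107]
force: [0.1, 0.2, -4.7]
width: 34.9
gripper_force: 70.2
```

```bash
python3 tilt.py 5; python3 - <<'E'
from h import *
a,_=load("top",5);b,_=load("scene",5)
s=read_state();print(proj("top",s["eef_pos"]),proj("scene",s["eef_pos"]))
c=lambda im,x,y,w,h:cv2.resize(im[y:y+h,x:x+w],(400,400),interpolation=cv2.INTER_CUBIC)
cv2.imwrite("pics/g5.png",np.hstack([c(a,220,120,100,100),c(b,180,110,100,100)])[...,::-1])
E
```

```text
8.3 [548.8 -94.2 150.2] [3.14e+00 1.00e-03 1.07e-01] [ 0.1  0.2 -4.7]
top 454 c [550.3 -67.1 144. ] n [-0.654 -0.073  0.753] tilt 41.1 yaw 6.4
scene 879 c [574.3 -74.8 163.5] n [-0.651 -0.07   0.756] tilt 40.9 yaw 6.1
[[274.14303222 180.8790515 ]] [[245.57262042 163.25360466]]
```

View pics/g5.png

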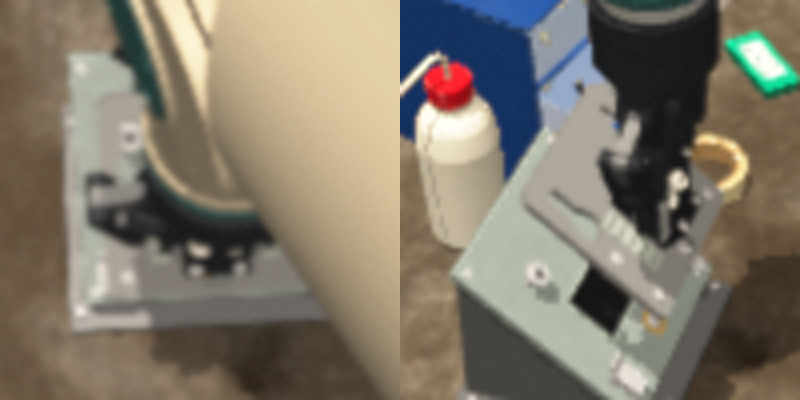

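```bash
cat > pose.py <<'E'
from h import *
import sys,tilt
a=np.radians(40);yaw=.1067
X=np.array([np.cos(a)*np.cos(yaw),np.cos(a)*np.sin(yaw),np.sin(a)]);Y=np.array([-np.sin(yaw),np.cos(yaw),0]);Z=np.cross(X,Y)
O=np.array([598.8,-86.8,78.])
def edges(n,t,s):
    c,w,Q,uv=tilt.plane(n,t,s)
    e=X-w*(X@w);e/=np.linalg.norm(e);f=np.cross(w,e)
    m=np.zeros((384,512),np.uint8);m[uv[:,1],uv[:,0]]=1;m=cv2.morphologyEx(m,cv2.MORPH_CLOSE,np.ones((3,3)))
    # contour at 8x for half-pixel borders
    M=cv2.resize(m,None,fx=8,fy=8,interpolation=cv2.INTER_NEAREST)
    C=max(cv2.findContours(M,0,cv2.CHAIN_APPROX_NONE)[0],key=cv2.contourArea).reshape(-1,2)/8-.44
    B=onplane(n,C,c,w)-c;x,y=B@e,B@f
    def ext(p,q,sgn):
        bins=np.round(q/4);r=np.array([(sgn*p[bins==b]).max()*sgn for b in np.unique(bins)]);qq=np.unique(bins)*4
        best=max(r,key=lambda v:(abs(r-v)<2).sum());k=abs(r-best)<2.5;return np.median(r[k]).round(1),k.sum(),len(r),(qq[k].min(),qq[k].max()),np.polyfit(qq[k],r[k],1)[0].round(3) if k.sum()>2 else 0
    R={"xlo":ext(x,y,-1),"xhi":ext(x,y,1),"ylo":ext(y,x,-1),"yhi":ext(y,x,1)}
    g=c-O;print(n,"c in face",(g@X).round(1),(g@Y).round(1),(g@Z).round(1),R)
    return c,e,f,w,R
if __name__=="__main__":
    s=read_state();t=sys.argv[1]
    print("tcp in face",((np.array(s["eef_pos"])-O)@np.c_[X,Y,Z]).round(1))
    for n in("scene","top"): edges(n,t,s)
E
python3 pose.py 5
```

```text
tcp in face [ 7.9 -2.4 87.8]
scene c in face 37.1 14.4 80.3 {'xlo': (np.float64(-65.9), np.int64(31), 33, (np.float64(-76.0), np.float64(44.0)), np.float64(-0.019)), 'xhi': (np.float64(55.7), np.int64(24), 33, (np.float64(-64.0), np.float64(28.0)), np.float64(-0.0)), 'ylo': (np.float64(-77.6), np.int64(10), 32, (np.float64(-64.0), np.float64(44.0)), np.float64(0.008)), 'yhi': (np.float64(45.3), np.int64(28), 32, (np.float64(-64.0), np.float64(44.0)), np.float64(0.016))}
top c in face 7.1 24.9 80.2 {'xlo': (np.float64(-32.5), np.int64(29), 29, (np.float64(-76.0), np.float64(36.0)), np.float64(0.003)), 'xhi': (np.float64(-22.9), np.int64(7), 29, (np.float64(-72.0), np.float64(-12.0)), np.float64(-0.027)), 'ylo': (np.float64(-72.5), np.int64(3), 11, (np.float64(-32.0), np.float64(-24.0)), np.float64(0.282)), 'yhi': (np.float64(35.1), np.int64(11), 11, (np.float64(-32.0), np.float64(8.0)), np.float64(-0.008))}
```

Emit:
{"name": "arm_command", "arguments": {"deltas": [{"dx": 0.0, "dy": 0.001, "dz": -0.007, "yaw": 0, "jaw": 0}, {"dx": 0.006, "dy": 0.001, "dz": -0.014, "yaw": 0, "jaw": 0}, {"dx": 0.012, "dy": 0.002, "dz": -0.022, "yaw": 0, "jaw": 0}, {"dx": 0.018, "dy": 0.003, "dz": -0.03, "yaw": 0, "jaw": 0}, {"dx": 0.024, "dy": 0.0035, "dz": -0.038, "yaw": 0, "jaw": 0}, {"dx": 0.0301, "dy": 0.0038, "dz": -0.045, "yaw": 0, "jaw": 0}, {"dx": 0.0301, "dy": 0.0038, "dz": -0.045, "yaw": 0, "jaw": 0}, {"dx": 0.0301, "dy": 0.0038, "dz": -0.045, "yaw": 0, "jaw": 0}]}}

```text
clock: 9.2
eef_pos: [579.8, -89.1, 105.0]
tool_rot: [-3.141, 0.001, 0.108]
force: [-0.1, -0.2, -3.6]
width: 34.9
gripper_force: 70.1
```

```bash
python3 tilt.py 6; python3 pose.py 6;python3 - <<'E'
from h import *
b,_=load("scene",6);a,_=load("top",6)
c=lambda im,x,y,w,h,W,H:cv2.resize(im[y:y+h,x:x+w],(W,H),interpolation=cv2.INTER_CUBIC)
cv2.imwrite("pics/g6.png",np.hstack([c(b,190,130,80,100,480,600),c(a,225,125,50,100,300,600)])[...,::-1])
E
```

```text
9.2 [579.8 -89.1 105. ] [-3.141e+00  1.000e-03  1.080e-01] [-0.1 -0.2 -3.6]
top 567 c [569.9 -71.8  56.3] n [-0.639 -0.066  0.767] tilt 39.9 yaw 5.9
scene 792 c [604.1 -69.4 117.6] n [-0.655 -0.073  0.752] tilt 41.2 yaw 6.4
tcp in face [ 3.  -0.4 33.4]
scene c in face 31.0 16.5 25.8 {'xlo': (np.float64(-65.0), np.int64(30), 33, (np.float64(-72.0), np.float64(44.0)), np.float64(0.003)), 'xhi': (np.float64(56.8), np.int64(25), 33, (np.float64(-64.0), np.float64(32.0)), np.float64(-0.006)), 'ylo': (np.float64(0.1), np.int64(10), 31, (np.float64(-32.0), np.float64(4.0)), np.float64(-0.059)), 'yhi': (np.float64(45.1), np.int64(28), 31, (np.float64(-64.0), np.float64(44.0)), np.float64(0.012))}
top c in face -34.5 17.5 1.0 {'xlo': (np.float64(-35.8), np.int64(28), 30, (np.float64(-68.0), np.float64(40.0)), np.float64(0.017)), 'xhi': (np.float64(-8.0), np.int64(23), 30, (np.float64(-68.0), np.float64(36.0)), np.float64(-0.002)), 'ylo': (np.float64(-69.3), np.int64(6), 8, (np.float64(-36.0), np.float64(-8.0)), np.float64(0.055)), 'yhi': (np.float64(35.3), np.int64(5), 8, (np.float64(-24.0), np.float64(-8.0)), np.float64(-0.051))}
```

View pics/g6.png

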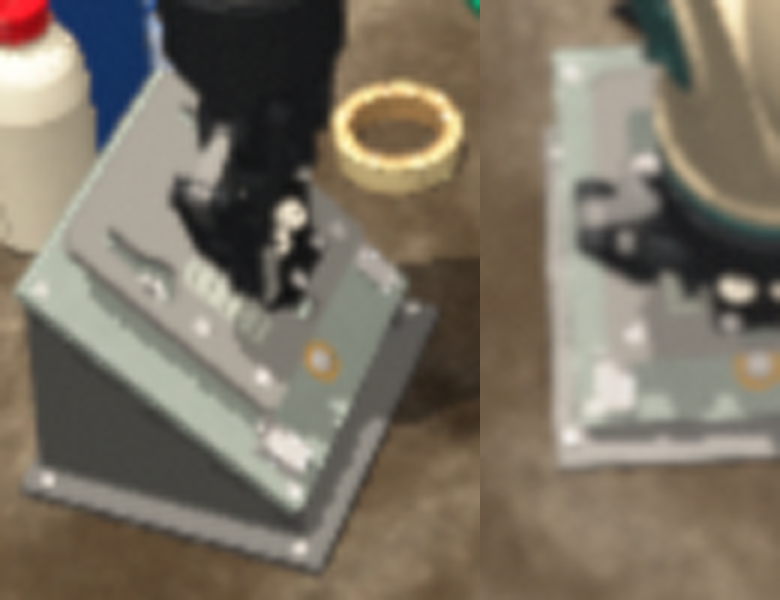

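Emit:
{"name": "arm_command", "arguments": {"deltas": [{"dx": -0.0002, "dy": -0.0012, "dz": -0.0003, "yaw": 0, "jaw": 0}, {"dx": -0.0002, "dy": -0.0012, "dz": -0.0003, "yaw": 0, "jaw": 0}, {"dx": 0.0016, "dy": -0.001, "dz": -0.0026, "yaw": 0, "jaw": 0}, {"dx": 0.0035, "dy": -0.0008, "dz": -0.005, "yaw": 0, "jaw": 0}, {"dx": 0.0055, "dy": -0.0006, "dz": -0.0072, "yaw": 0, "jaw": 0}, {"dx": 0.0075, "dy": -0.0004, "dz": -0.0095, "yaw": 0, "jaw": 0}, {"dx": 0.0075, "dy": -0.0004, "dz": -0.0095, "yaw": 0, "jaw": 0}, {"dx": 0.0075, "dy": -0.0004, "dz": -0.0095, "yaw": 0, "jaw": 0}]}}

```text
clock: 10.1
eef_pos: [587.3, -89.6, 95.6]
tool_rot: [-3.141, 0.0, 0.108]
force: [-0.5, -0.8, -4.7]
width: 34.8
gripper_force: 70.2
```

```bash
python3 tilt.py 7; python3 pose.py 7 | head -2
```

```text
10.1 [587.3 -89.6  95.6] [-3.141  0.     0.108] [-0.5 -0.8 -4.7]
top 735 c [572.6 -74.4  58.4] n [-0.639 -0.065  0.767] tilt 39.9 yaw 5.8
scene 857 c [607.9 -71.4 104.3] n [-0.655 -0.068  0.752] tilt 41.2 yaw 5.9
tcp in face [ 2.4 -1.6 21.1]
scene c in face 25.0 14.8 13.3 {'xlo': (np.float64(-60.2), np.int64(24), 35, (np.float64(-60.0), np.float64(32.0)), np.float64(-0.007)), 'xhi': (np.float64(62.7), np.int64(25), 35, (np.float64(-64.0), np.float64(32.0)), np.float64(0.002)), 'ylo': (np.float64(-78.7), np.int64(12), 39, (np.float64(-88.0), np.float64(-28.0)), np.float64(0.017)), 'yhi': (np.float64(45.6), np.int64(28), 39, (np.float64(-56.0), np.float64(52.0)), np.float64(-0.011))}
```

Emit:
{"name": "arm_command", "arguments": {"deltas": [{"dx": 0.0013, "dy": 0.0001, "dz": -0.0015, "yaw": 0, "jaw": 0}, {"dx": 0.0026, "dy": 0.0003, "dz": -0.0031, "yaw": 0, "jaw": 0}, {"dx": 0.0038, "dy": 0.0004, "dz": -0.0046, "yaw": 0, "jaw": 0}, {"dx": 0.0045, "dy": 0.0005, "dz": -0.0054, "yaw": 0, "jaw": 0}, {"dx": 0.0045, "dy": 0.0005, "dz": -0.0054, "yaw": 0, "jaw": 0}]}}

```text
clock: 10.7
eef_pos: [591.4, -89.3, 91.0]
tool_rot: [3.141, 0.001, 0.107]
force: [-2.7, -0.2, 4.7]
width: 35.1
gripper_force: 71.1
```

```bash
python3 tilt.py 8; python3 pose.py 8 | head -2
```

```text
10.7 [591.4 -89.3  91. ] [3.141e+00 1.000e-03 1.070e-01] [-2.7 -0.2  4.7]
top 832 c [573.8 -77.2  59.1] n [-0.638 -0.069  0.767] tilt 39.9 yaw 6.2
scene 948 c [600.4 -75.7  86.6] n [-0.676 -0.097  0.731] tilt 43.1 yaw 8.2
tcp in face [ 2.6 -1.6 14.8]
scene c in face 7.6 10.9 4.8 {'xlo': (np.float64(-81.5), np.int64(29), 40, (np.float64(-72.0), np.float64(44.0)), np.float64(-0.008)), 'xhi': (np.float64(79.9), np.int64(25), 40, (np.float64(-60.0), np.float64(36.0)), np.float64(-0.003)), 'ylo': (np.float64(-72.2), np.int64(8), 42, (np.float64(-80.0), np.float64(-52.0)), np.float64(-0.04)), 'yhi': (np.float64(50.7), np.int64(24), 42, (np.float64(-76.0), np.float64(68.0)), np.float64(-0.006))}
```

Emit:
{"name": "arm_command", "arguments": {"deltas": [{"dx": 0.0008, "dy": 0.0001, "dz": -0.0008, "yaw": 0, "jaw": 0}, {"dx": 0.0016, "dy": 0.0002, "dz": -0.0016, "yaw": 0, "jaw": 0}, {"dx": 0.0016, "dy": 0.0002, "dz": -0.0016, "yaw": 0, "jaw": 0}]}}

```text
clock: 11.1
eef_pos: [591.9, -89.2, 90.8]
tool_rot: [3.14, 0.003, 0.107]
force: [-9.9, -0.1, 19.4]
width: 34.6
gripper_force: 72.9
```

```bash
cat > near.py <<'E'
from pose import *
import sys
t=sys.argv[1];s=read_state();im,d=snap("scene",t)
print(np.round(s["force"],1),s["width"],"tcp in face",((np.array(s["eef_pos"])-O)@np.c_[X,Y,Z]).round(1))
hs=cv2.cvtColor(im,cv2.COLOR_RGB2HSV).astype(int)
v,u=np.nonzero(d>0);P=(ondepth("scene",np.c_[u,v],d)-O)@np.c_[X,Y,Z];c=im[v,u].astype(int)
# bare aluminium: grey, not greenish; between face and 14 mm off it
k=(c[:,0]>=c[:,1]-1)&(c.min(1)>95)&(P[:,2]>-4)&(P[:,2]<14)&(abs(P[:,0])<95)&(abs(P[:,1])<72)
A=np.c_[P[k][:,:2],np.ones(k.sum())];z=P[k][:,2];g=np.ones(len(z),bool)
for _ in range(6): co=np.linalg.lstsq(A[g],z[g],rcond=None)[0];g=abs(z-A@co)<2.5
Q=P[k][g];print("pts",len(Q),"front z=%.3f x+%.3f y+%.1f"%tuple(co),"x pct",np.percentile(Q[:,0],[1,3,50,97,99]).round(1),"y pct",np.percentile(Q[:,1],[1,3,97,99]).round(1))
f=(c[:,1]>c[:,0]+5)&(abs(P[:,2])<5)&(abs(P[:,0])<80)&(abs(P[:,1])<72);print("face z",np.median(P[f][:,2]).round(2),f.sum())
if len(sys.argv)>2: cv2.imwrite(f"pics/n{t}.png",cv2.resize(im[120:220,185:275],(540,600),interpolation=cv2.INTER_CUBIC)[...,::-1])
E
python3 near.py 9
```

```text
[-9.9 -0.1 19.4] 34.58965252879046 tcp in face [ 2.7 -1.7 14.4]
pts 830 front z=0.002 x+-0.002 y+6.5 x pct [-50.7 -32.9  30.8  84.3  86. ] y pct [-59.9 -54.3  58.   59.8]
face z 0.31 365
```

Emit:
{"name": "arm_command", "arguments": {"deltas": [{"dx": -0.0014, "dy": -0.0002, "dz": 0.0014, "yaw": 0, "jaw": 0}, {"dx": -0.0014, "dy": -0.0002, "dz": 0.0014, "yaw": 0, "jaw": 0.65}, {"dx": -0.0014, "dy": -0.0002, "dz": 0.0014, "yaw": 0, "jaw": 0.65}, {"dx": -0.0014, "dy": -0.0002, "dz": 0.0014, "yaw": 0, "jaw": 0.65}, {"dx": -0.0014, "dy": -0.0002, "dz": 0.0014, "yaw": 0, "jaw": 0.65}]}}

```text
clock: 11.65
eef_pos: [592.5, -89.1, 90.1]
tool_rot: [-3.141, -0.001, 0.108]
force: [0.4, 0.0, -0.6]
width: 55.2
gripper_force: 0.0
```

```bash
python3 near.py 10
```

```text
[ 0.4  0.  -0.6] 55.22769683432106 tcp in face [ 2.8 -1.6 13.4]
pts 694 front z=-0.018 x+-0.002 y+7.5 x pct [-58.3 -50.4  -2.2  71.3  72.4] y pct [-61.5 -58.5  59.2  63.1]
face z 0.25 366
```

Emit:
{"name": "arm_command", "arguments": {"deltas": [{"dx": 0, "dy": 0, "dz": 0.02, "yaw": 0, "jaw": 0.65}, {"dx": 0, "dy": 0, "dz": 0.05, "yaw": 0, "jaw": 0.65}, {"dx": 0, "dy": 0, "dz": 0.085, "yaw": 0, "jaw": 0.5}, {"dx": 0.015, "dy": 0.0024, "dz": 0.09, "yaw": 0, "jaw": 0}, {"dx": 0.0295, "dy": 0.0048, "dz": 0.09, "yaw": 0, "jaw": 0}, {"dx": 0.0295, "dy": 0.0048, "dz": 0.09, "yaw": 0, "jaw": 0}, {"dx": 0.0295, "dy": 0.0048, "dz": 0.09, "yaw": 0, "jaw": 0}, {"dx": 0.0295, "dy": 0.0048, "dz": 0.08, "yaw": 0, "jaw": 0}]}}

```text
clock: 12.5
eef_pos: [621.5, -84.4, 170.5]
tool_rot: [3.141, -0.001, 0.108]
force: [0.0, -0.6, -0.7]
width: -0.1
gripper_force: 0.0
```

```bash
python3 near.py 11 v
```

```text
[ 0.  -0.6 -0.7] -0.0869846298366285 tcp in face [77.  -0.  56.2]
pts 937 front z=-0.013 x+-0.005 y+7.4 x pct [-53.4 -46.2  19.8  69.7  71.7] y pct [-61.5 -59.3  57.8  60. ]
face z 0.23 353
```

View pics/n11.png

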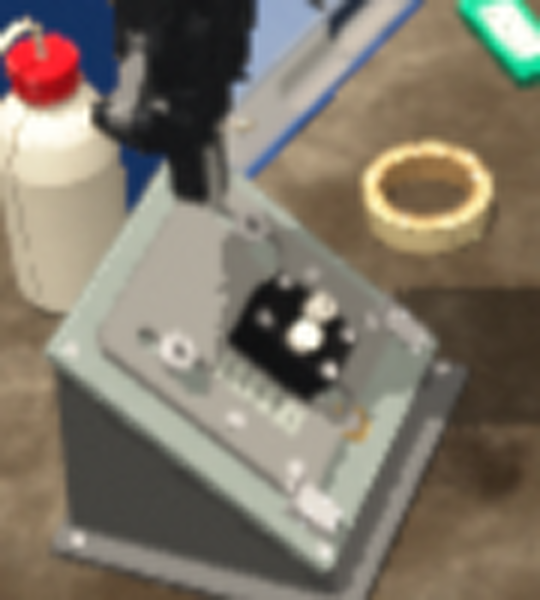

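Emit:
{"name": "arm_command", "arguments": {"deltas": [{"dx": 0, "dy": 0, "dz": -0.02, "yaw": 0, "jaw": 0}, {"dx": 0, "dy": 0, "dz": -0.038, "yaw": 0, "jaw": 0}, {"dx": 0, "dy": 0, "dz": -0.047, "yaw": 0, "jaw": 0}, {"dx": 0, "dy": 0, "dz": -0.052, "yaw": 0, "jaw": 0}, {"dx": 0, "dy": 0, "dz": -0.052, "yaw": 0, "jaw": 0}, {"dx": -0.0023, "dy": -0.0002, "dz": -0.0539, "yaw": 0, "jaw": 0}, {"dx": -0.0046, "dy": -0.0005, "dz": -0.0558, "yaw": 0, "jaw": 0}, {"dx": -0.0061, "dy": -0.0007, "dz": -0.0571, "yaw": 0, "jaw": 0}, {"dx": -0.0061, "dy": -0.0007, "dz": -0.0571, "yaw": 0, "jaw": 0}]}}

```text
clock: 13.45
eef_pos: [615.2, -85.3, 113.2]
tool_rot: [3.141, 0.0, 0.108]
force: [0.2, -0.2, 0.0]
width: -0.7
gripper_force: 0.0
```

```bash
python3 near.py 12
```

```text
[ 0.2 -0.2  0. ] -0.6912277501253213 tcp in face [35.3 -0.2 16.4]
pts 784 front z=-0.017 x+-0.002 y+7.5 x pct [-57.8 -49.1   3.9  69.2  71.8] y pct [-61.6 -59.1  58.9  63.3]
face z 0.35 333
```

Now push along −X in 1.5 mm rows.

Emit:
{"name": "arm_command", "arguments": {"deltas": [{"dx": -0.0011, "dy": -0.0001, "dz": -0.001, "yaw": 0, "jaw": 0}, {"dx": -0.0023, "dy": -0.0002, "dz": -0.0019, "yaw": 0, "jaw": 0}, {"dx": -0.0034, "dy": -0.0004, "dz": -0.0029, "yaw": 0, "jaw": 0}, {"dx": -0.0046, "dy": -0.0005, "dz": -0.0039, "yaw": 0, "jaw": 0}, {"dx": -0.0046, "dy": -0.0005, "dz": -0.0039, "yaw": 0, "jaw": 0}]}}

```text
clock: 14.0
eef_pos: [611.3, -85.5, 109.5]
tool_rot: [3.141, -0.001, 0.108]
force: [1.5, -0.5, 1.5]
width: 0.0
gripper_force: 0.7
```

Emit:
{"name": "arm_command", "arguments": {"deltas": [{"dx": -0.0011, "dy": -0.0001, "dz": -0.001, "yaw": 0, "jaw": 0}, {"dx": -0.0023, "dy": -0.0002, "dz": -0.0019, "yaw": 0, "jaw": 0}, {"dx": -0.0034, "dy": -0.0004, "dz": -0.0029, "yaw": 0, "jaw": 0}, {"dx": -0.0046, "dy": -0.0005, "dz": -0.0039, "yaw": 0, "jaw": 0}, {"dx": -0.0053, "dy": -0.0006, "dz": -0.0045, "yaw": 0, "jaw": 0}, {"dx": -0.0053, "dy": -0.0006, "dz": -0.0045, "yaw": 0, "jaw": 0}]}}

```text
clock: 14.6
eef_pos: [605.4, -86.1, 104.6]
tool_rot: [-3.141, 0.0, 0.108]
force: [0.8, 0.7, 0.2]
width: -0.4
gripper_force: 0.5
```

```bash
python3 near.py 13
```

```text
[0.8 0.7 0.2] -0.42226249972141094 tcp in face [22.2  0.  16.1]
pts 735 front z=-0.018 x+-0.002 y+7.3 x pct [-58.6 -54.8  -4.2  61.   63.6] y pct [-60.8 -58.3  58.4  61. ]
face z 0.39 363
```

Emit:
{"name": "arm_command", "arguments": {"deltas": [{"dx": -0.0011, "dy": -0.0001, "dz": -0.001, "yaw": 0, "jaw": 0}, {"dx": -0.0023, "dy": -0.0002, "dz": -0.0019, "yaw": 0, "jaw": 0}, {"dx": -0.0034, "dy": -0.0004, "dz": -0.0029, "yaw": 0, "jaw": 0}, {"dx": -0.0034, "dy": -0.0004, "dz": -0.0029, "yaw": 0, "jaw": 0}]}}

```text
clock: 15.05
eef_pos: [601.4, -86.8, 101.3]
tool_rot: [3.142, 0.001, 0.108]
force: [-0.6, 0.2, -1.0]
width: -0.1
gripper_force: 0.0
```

```bash
python3 near.py 14
```

```text
[-0.6  0.2 -1. ] -0.08289441312945182 tcp in face [16.9 -0.3 16.1]
pts 719 front z=-0.003 x+-0.002 y+6.5 x pct [-61.6 -60.   -7.3  54.2  56.6] y pct [-60.4 -56.8  58.8  60.7]
face z 0.18 374
```

Emit:
{"name": "arm_command", "arguments": {"deltas": [{"dx": -0.001, "dy": -0.0001, "dz": -0.0008, "yaw": 0, "jaw": 0}, {"dx": -0.0019, "dy": -0.0002, "dz": -0.0016, "yaw": 0, "jaw": 0}, {"dx": -0.0027, "dy": -0.0003, "dz": -0.0022, "yaw": 0, "jaw": 0}, {"dx": -0.0027, "dy": -0.0003, "dz": -0.0022, "yaw": 0, "jaw": 0}]}}

```text
clock: 15.5
eef_pos: [599.9, -86.8, 99.9]
tool_rot: [3.141, -0.001, 0.108]
force: [1.2, -0.0, 1.7]
width: -0.0
gripper_force: 0.7
```

Emit:
{"name": "arm_command", "arguments": {"deltas": [{"dx": -0.001, "dy": -0.0001, "dz": -0.0008, "yaw": 0, "jaw": 0}, {"dx": -0.0019, "dy": -0.0002, "dz": -0.0016, "yaw": 0, "jaw": 0}, {"dx": -0.0019, "dy": -0.0002, "dz": -0.0016, "yaw": 0, "jaw": 0}]}}

```text
clock: 15.8
eef_pos: [599.9, -86.8, 99.7]
tool_rot: [3.141, -0.005, 0.108]
force: [1.7, 0.0, 7.7]
width: -0.2
gripper_force: 3.3
```

```bash
python3 near.py 15
```

```text
[1.7 0.  7.7] -0.17769857929516603 tcp in face [14.8 -0.2 16. ]
pts 714 front z=-0.005 x+0.001 y+6.3 x pct [-61.8 -60.4  -7.9  54.6  56.7] y pct [-60.6 -56.7  58.8  60.6]
face z 0.32 376
```

Emit:
{"name": "arm_command", "arguments": {"deltas": [{"dx": -0.001, "dy": -0.0001, "dz": -0.0008, "yaw": 0, "jaw": 0}, {"dx": -0.002, "dy": -0.0002, "dz": -0.0017, "yaw": 0, "jaw": 0}, {"dx": -0.002, "dy": -0.0002, "dz": -0.0017, "yaw": 0, "jaw": 0}]}}

```text
clock: 16.15
eef_pos: [599.8, -86.8, 99.6]
tool_rot: [3.141, -0.009, 0.108]
force: [2.6, -1.2, 14.9]
width: -0.1
gripper_force: 5.9
```

Emit:
{"name": "arm_command", "arguments": {"deltas": [{"dx": 0.004, "dy": 0.0004, "dz": 0.0034, "yaw": 0, "jaw": 0}, {"dx": 0.01, "dy": 0.001, "dz": 0.008, "yaw": 0, "jaw": 0}, {"dx": 0.01, "dy": 0.001, "dz": 0.04, "yaw": 0, "jaw": 0}, {"dx": 0.01, "dy": 0.001, "dz": 0.08, "yaw": 0, "jaw": 0}, {"dx": -0.03, "dy": 0.001, "dz": 0.11, "yaw": 0, "jaw": 0}, {"dx": -0.03, "dy": -0.04, "dz": 0.12, "yaw": 0, "jaw": 0}, {"dx": -0.03, "dy": -0.08, "dz": 0.12, "yaw": 0, "jaw": 0}, {"dx": -0.03, "dy": -0.12, "dz": 0.12, "yaw": 0, "jaw": 0}, {"dx": -0.03, "dy": -0.15, "dz": 0.12, "yaw": 0, "jaw": 0}, {"dx": -0.03, "dy": -0.15, "dz": 0.12, "yaw": 0, "jaw": 0}, {"dx": -0.03, "dy": -0.15, "dz": 0.12, "yaw": 0, "jaw": 0}]}}

```text
clock: 17.25
eef_pos: [565.0, -237.5, 215.7]
tool_rot: [-3.14, 0.001, 0.106]
force: [0.0, 0.3, -1.3]
width: 0.0
gripper_force: 0.0
```

```bash
python3 near.py 16 v
```

```text
[ 0.   0.3 -1.3] 0.02475514254014606 tcp in face [  50.5 -146.3  137.4]
pts 955 front z=-0.001 x+-0.002 y+6.5 x pct [-61.9 -59.7   9.3  55.5  57.1] y pct [-60.3 -58.1  58.7  60.6]
face z 0.43 446
```

View pics/n16.png

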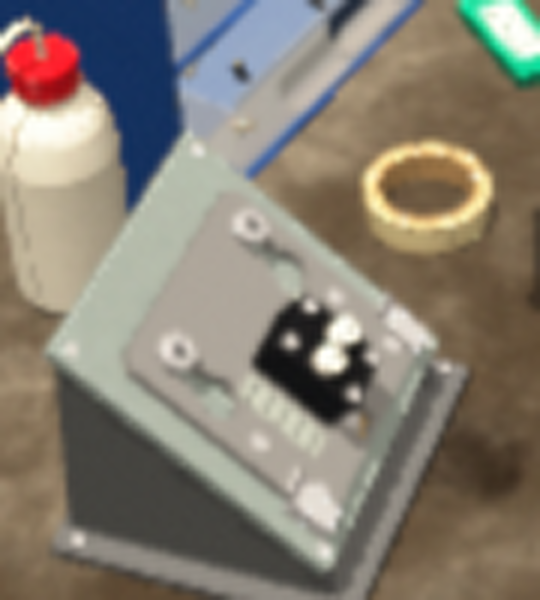

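The picture shows the stud heads at the slot ends (178,350 and 250,225), the plate flat and under both clips, and the gripper clear. I'm handing it in.

```bash
python3 -c "from cell import *; print(finish_job())"
```

```text
the job is handed in; nothing more can be done
None
```

The wide-spaced cell hangs on both studs and was pushed home against the stop. It lies flat under both clips and the arm is clear of it. The other cell was never touched. The job was handed in at about 17 s; the hand-in gave back no verdict, and I judged that the catch had sprung out from the camera images and contact force alone.

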